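Tip the front row of terminators into the cup

ROBOT

A 6-joint arm with a two-finger parallel gripper is mounted at the origin on a cart in front of the work surface, level with it; the furniture and walls round the work are solid. World frame = base frame: x ahead of the robot, y to its left, z up, the work surface at z = 0. Lengths are in m, angles in degrees, forces in N, time in s.
With the tool pointing down it reaches from about 0.25 to 0.775 m from the base axis. Payload 8.9 kg.
Tool frame: the origin (TCP) lies at the very end of the fingers, on their centre line; the grasp point (between the pads) lies 19 mm behind it (grip_depth is the distance from the TCP to the grasp point, in m); z points along the fingers, y is the line along which they close (so a half turn about z gives the same grasp; the last joint's range is limited). The gripper opens to 85 mm and grips with 20 to 120 N. Pads are 22 mm wide; open, the fingers measure 114 mm over their backs; the gripper's body (76 mm by 85 mm) begins 54 mm behind the grasp point. The pads swing forward as they close: fully open they stand 13 mm farther back than shut.
Start: joints at [-79.315, 16.656, -8.789, 64.555, 0, 82.019], TCP at [0.168, -0.497, 0.231] pointing down, gripper open.
Joint ranges: [-144.48, 144.48], [-52.06, 99.96], [-74.48, 78.29], [-112.23, 115.85], [-86.99, 84.42], [-180, 180]. Speed limits (degrees/s): [127.2, 127.2, 159.86, 180, 180, 180].

INTERFACE

Orientations are given as [roll, pitch, yaw] about the fixed x, y, z axes, in that order (R = Rz(yaw) Ry(pitch) Rx(roll)).
In Python, from rig import read_state, camera, camera_params, hand_in, grip_depth gives the robot as it stands. The module is installed in compiled form; this text tells all that it offers.
- The arm moves only by the shell command python3 -m creep 'ROWS' [OPENING] [FORCE]. ROWS is JSON, a list that holds one entry, the list of rows, each a list of 6 numbers: the shift along the tool's x, y, z each as a share of 0.15 m, from -1 to 1, then the turn, a rotation vector about the tool's x, y, z each as a share of pi rad, from -1 to 1. In form: [[[x, y, z, ax, ay, az], ...]]. A call has 1 to 10 rows; each row shifts and turns the commanded pose from where the row before left it, along the tool's axes as they then stand; what a row does not reach is not made up. A row lasts 1/10 s, in which the tool goes at most 50 mm and 8.59 degrees, less where a joint would pass 70% of its speed; a pose out of reach is approached as far as the arm can. A call with a number of a shift or a turn outside -1 to 1 is refused whole. A call with a gripper value outside its range is refused whole. OPENING is the closure, from 0 (fully open) to 1 (shut), set as the call begins (- or left out, the last holds). The fingers move at their own pace and stop on an object; FORCE is the grip in N (left out, the last holds). Time passes only in rows, so rows that do not move let the fingers close. It gives the time, the measured TCP pose, the force, the opening and the grip force at its end, in the units of the state.
- read_state(): the state, without advancing time (a new reading comes with each control period).
- camera(name): name is "side" or "top"; returns the picture (384x512x3 uint8, red, green, blue); there is no depth.
- camera_params(name): a dict with "mtx" (3x3 intrinsics, pixels), "extrinsics" (4x4, takes a point from world to camera coordinates). Camera axes: x right, y down, z forward; pixel columns grow to the right and rows downward; lengths in m; the calibration is good to about 2 mm. A picture is of the moment at which its call begins. camera_params takes no time and is no camera call.
- hand_in(): hands the job in; it is judged then, once.
The state is a dict: "time": time; "joints": joint angles; "joint_velocities": joint speeds; "effort": joint torques, N m; "tcp_pos": TCP position; "tcp_rot": TCP orientation; "force": force on the tool from outside, world axes, zero at the start; "ft_torque": the same for the moment, N m; "width": finger opening in m; "grasp_force": force on a finger pad.
Only numpy, scipy, OpenCV 4.12 (cv2) and the standard library are available. Lean on these libraries where they do the work, as an engineer would, in place of code of your own. Each camera call takes 0.05 s, during which the arm holds its last target. There are 200 camera calls.

TASK

Lift the red bar of the counting tray so that the tray tips and only its front row, two coaxial terminators, runs off into the cup standing under its front edge. The rear row must stay behind the raised lip; then bring the tray back down onto its rest and let go. Leave the tray with the blue bar alone.

Things in the scene. Friction and masses are not known exactly. Their poses are not given: they have to be found in the camera images.
- red_bar (a point): Centre of the round RED lift bar behind the tray: 10 mm thick, 53 mm long, level, 80 mm above the table, nothing under it. Axes turn with the tray: y along the bar, x to the rear (away from the cup). The tray's hinge is parallel to the bar, 131 mm in front of it (-x), at the same height at rest; rear wall 76 mm in front. The bar may turn between the fingers: the hand can stay upright.
- red_tray (a joint): Tip angle of the red-barred tray (white, 56 mm wide, open front edge, red 3 mm raised lip across): 0 at rest, where its floor leans back 8 degrees; grows as the bar is lifted, to 1.4 rad. The front row starts to run off at about 0.2 and is off by 0.5 to 0.75; past about 1.0 the rear row rolls over the lip too. Hinge free: let go, the tray falls back.
- red_cup_in (a point): Centre of the inner floor of the round white cup (72 mm across, 58 mm high, 3 mm wall, loose, 0.15 kg) that already stands on the stand's base under the front edge of the red-barred tray; z up. It need not be handled.
- red_front_left_mid (a point): Coaxial terminator, a grey metal stub lying along the tray's width, 15 mm in diameter and 22 mm long, 15 g; this is its centre. Front row of the red-barred tray (in front of the raised lip), +y side.
- red_front_right_mid (a point): Coaxial terminator, a grey metal stub lying along the tray's width, 15 mm in diameter and 22 mm long, 15 g; this is its centre. Front row of the red-barred tray, -y side.
- red_rear_left_mid (a point): Coaxial terminator, a grey metal stub lying along the tray's width, 15 mm in diameter and 22 mm long, 15 g; this is its centre. Rear row of the red-barred tray (behind the raised lip), +y side.
- red_rear_right_mid (a point): Coaxial terminator, a grey metal stub lying along the tray's width, 15 mm in diameter and 22 mm long, 15 g; this is its centre. Rear row of the red-barred tray, -y side.
- blue_bar (a point): Centre of the BLUE lift bar of a second, otherwise equal tray with its own cup and terminators, which is to be left alone.
Things that resemble listed ones, but are neither listed nor needed, are in the scene too. Leave any green look-alike of the part that bears red_cup_in alone.

How it is judged (in metres and radians):
At the end, for the whole second after the job is handed in: Both front-row terminators lie inside the cup of the red-barred tray, the cup upright (within 10 degrees); both rear-row terminators are still in the tray's rear row behind the raised lip; the tray is back at rest (within about 6 degrees) (horizontal distance between each of red_front_left_mid, red_front_right_mid and red_cup_in below 0.036 m and z of red_front_left_mid in the frame of red_cup_in between -0.003 and 0.05 m and z of red_front_right_mid in the frame of red_cup_in between -0.003 and 0.05 m and x of red_rear_left_mid in the frame of red_bar between -0.1 and -0.074 m and z of red_rear_left_mid in the frame of red_bar between -0.016 and 0.006 m and y of red_rear_left_mid in the frame of red_bar between -0.028 and 0.028 m and x of red_rear_right_mid in the frame of red_bar between -0.1 and -0.074 m and z of red_rear_right_mid in the frame of red_bar between -0.016 and 0.006 m and y of red_rear_right_mid in the frame of red_bar between -0.028 and 0.028 m and value of joint red_tray below 0.1 rad and angle between red_cup_in's own z axis and vertical below 0.17 rad); the robot touches nothing.
It fails at once if the blue bar is lifted by more than about 20 mm (height (world z) of blue_bar above 0.1 m).
It also fails if it takes over 40 s, if anything falls off the work surface, if the arm or the gripper's body presses on something with over 40 N, if the wrist force passes 120 N, or if a joint passes its speed limit or range.

## Working session

There is one attempt and no reset: what is moved stays moved. The work goes in short steps, Python scripts to look and compute and a shell command to move; the robot and the scene stay as the last step left them, time stands still between calls to the robot, and variables do not carry over. Pictures are saved under pics/ and viewed, at most 10 in all, crops included, and the job is handed in when it is done.

```bash
mkdir -p pics; python3 - <<'E'
from rig import *
import cv2,numpy as np
s=read_state();print(s,grip_depth)
for n in("top","side"):
    im=camera(n);cv2.imwrite(f"pics/{n}0.png",im[:,:,::-1]);p=camera_params(n);np.save(n+"0.npy",im)
    print(n,np.array(p["mtx"]).round(1).tolist(),np.array(p["extrinsics"]).round(3).tolist())
E
```

```text
{'time': 0.0, 'joints': array([-7.93149918e+01,  1.66878581e+01, -8.82817589e+00,  6.45541684e+01,
       -1.16156138e-04,  8.20186848e+01]), 'joint_velocities': array([0.03826378, 0.01070529, 0.09834097, 0.02636902, 0.01861511,
       0.02400482]), 'effort': array([-1.40076805e-03, -5.37141931e+01,  3.31375372e+01,  1.58068846e-02,
       -2.68877620e-04, -3.73442035e-06]), 'tcp_pos': array([ 0.16795655, -0.49698138,  0.23076085]), 'tcp_rot': array([-1.79930462e+02, -9.63257822e-03,  1.86663176e+01]), 'force': array([-0.10216528,  0.92271126,  0.39365994]), 'ft_torque': array([ 0.01725462,  0.06276992, -0.01521632]), 'grasp_force': 0.0, 'width': 0.08514206883332696} 0.0187
top [[421.3, 0.0, 253.2], [0.0, 421.3, 193.0], [0.0, 0.0, 1.0]] [[0.015, -0.999, -0.031, 0.012], [-0.993, -0.011, -0.119, 0.545], [0.119, 0.033, -0.992, 0.877], [0.0, 0.0, 0.0, 1.0]]
side [[422.7, 0.0, 253.9], [0.0, 422.7, 193.0], [0.0, 0.0, 1.0]] [[-0.831, -0.557, -0.006, 0.446], [-0.334, 0.506, -0.795, 0.256], [0.445, -0.659, -0.606, 0.876], [0.0, 0.0, 0.0, 1.0]]
```

View pics/top0.png

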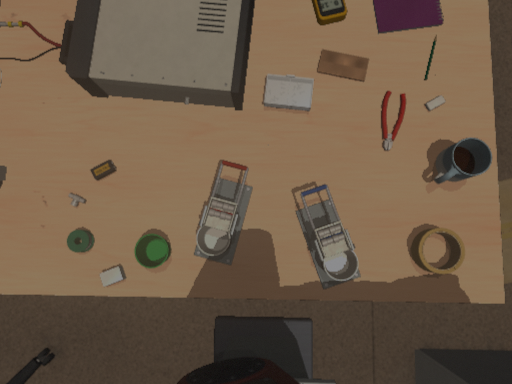

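View pics/side0.png

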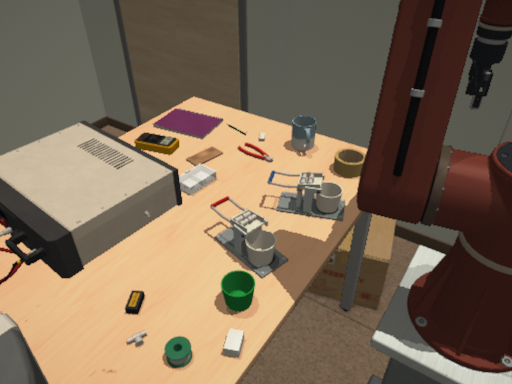

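Top view: the red bar is near (233,165), its cup near (213,238), and the blue bar near (314,190). The big box ends near (245,105). In the side view the red bar is near (220,203).

```bash
cat > h.py <<'E'
from rig import *
import cv2,numpy as np
def ray(n,uv,z):
    p=camera_params(n);K=np.array(p["mtx"]);T=np.array(p["extrinsics"]);R=T[:3,:3];c=-R.T@T[:3,3]
    d=R.T@np.linalg.inv(K)@[uv[0],uv[1],1];return c+d*(z-c[2])/d[2]
def red(im,box):
    x0,y0,x1,y1=box;a=im[y0:y1,x0:x1].astype(int)
    m=((a[...,0]>80)&(a[...,0]>2.2*a[...,1])&(a[...,0]>2.2*a[...,2])).astype(np.uint8)
    n,l,st,c=cv2.connectedComponentsWithStats(m);k=1+np.argmax(st[1:,4])
    pts=np.argwhere(l==k)[:,::-1].astype(np.float32)+[x0,y0]
    return cv2.minAreaRect(pts.astype(np.float32)),st[k,4]
E
python3 - <<'E'
from h import *
for n,b in(("top",(215,150,255,178)),("side",(205,190,240,215))):
    im=np.load(n+"0.npy");r,a=red(im,b);print(n,r,a)
    box=cv2.boxPoints(r)
    e=sorted([(np.linalg.norm(box[i]-box[(i+1)%4]),i) for i in range(4)])[:2]
    E=[(box[i]+box[(i+1)%4])/2 for _,i in e]
    P=[ray(n,q,.083) for q in E];print(P,ray(n,r[0],.083))
    d=P[1]-P[0];print(np.degrees(np.arctan2(d[1],d[0])),np.linalg.norm(d))
print("cup",ray("top",(213,238),.06),"box front low",ray("top",(243,107),.05),ray("top",(90,95),.05))
E
```

```text
top ((233.86239624023438, 164.95872497558594), (23.083616256713867, 2.107217788696289), 16.699241638183594) 42
[array([0.60314964, 0.08087571, 0.083     ]), array([0.5896905 , 0.03498019, 0.083     ])] [0.59640802 0.05788686 0.083     ]
-106.34409808696313 0.04782831297873489
side ((219.70004272460938, 201.4000244140625), (2.236067771911621, 18.782970428466797), 63.43495178222656) 49
[array([0.59060254, 0.03515377, 0.083     ]), array([0.60503627, 0.08494109, 0.083     ])] [0.5979098  0.06035923 0.083     ]
73.83271962275322 0.05183733989066442
cup [0.44653149 0.09998522 0.06      ] box front low [0.73065562 0.04325293 0.05      ] [0.75651972 0.38188755 0.05      ]
```

```bash
python3 -m creep '[[[0.2435,-0.162,0,0,0,0],[0.2435,-0.162,0,0,0,0],[0.2435,-0.162,0,0,0,0],[0.2435,-0.162,0,0,0,0],[0.2435,-0.162,0,0,0,0],[0.2435,-0.162,0,0,0,0],[0.2435,-0.162,0,0,0,0],[0.2435,-0.162,0,0,0,0]]]' 0
python3 -m creep '[[[0.2435,-0.162,0,0,0,0],[0.2435,-0.162,0,0,0,0],[0.2435,-0.162,0,0,0,0],[0.2435,-0.162,0,0,0,0],[0.2435,-0.162,0,0,0,0],[0.2435,-0.162,0,0,0,0],[0.2435,-0.162,0,0,0,0],[0.2435,-0.162,0,0,0,0]]]'
python3 -m creep '[[[0,0,0,0,0,-0.0439],[0,0,0,0,0,-0.0439],[0,0,0,0,0,-0.0439],[0,0,0,0,0,-0.0439],[0,0,0,0,0,-0.0439],[0,0,0,0,0,-0.0439],[0,0,0,0,0,-0.0439],[0,0,0,0,0,0],[0,0,0,0,0,0]]]'
```

```text
time: 0.9
tcp_pos: [0.3833, -0.218, 0.2312]
tcp_rot: [-180.0, 0.0, 18.7]
force: [0.8, -0.7, 0.5]
width: 0.0853
grasp_force: 0.0
time: 1.7
tcp_pos: [0.5979, 0.0597, 0.231]
tcp_rot: [-180.0, 0.0, 18.7]
force: [1.4, -0.4, 1.0]
width: 0.0853
grasp_force: 0.0
time: 2.6
tcp_pos: [0.5971, 0.058, 0.231]
tcp_rot: [-180.0, 0.0, 73.7]
force: [0.3, -0.3, 0.7]
width: 0.0857
grasp_force: 0.0
```

```bash
python3 -m creep '[[[0,0,0.16,0,0,0],[0,0,0.16,0,0,0],[0,0,0.16,0,0,0],[0,0,0.16,0,0,0],[0,0,0.12,0,0,0],[0,0,0,0,0,0]]]'
python3 - <<'E'
from h import *
t=camera("top")[110:270,180:300];s=camera("side")[150:280,170:300]
f=lambda a:cv2.resize(a,(400,520),interpolation=cv2.INTER_CUBIC)
cv2.imwrite("pics/c1.png",np.hstack([f(t[15:145,:100]),f(s[:,:100])])[:,:,::-1])
E
```

```text
time: 3.2
tcp_pos: [0.5953, 0.058, 0.1148]
tcp_rot: [-179.7, 0.1, 73.8]
force: [-0.5, 0.4, 0.6]
width: 0.0856
grasp_force: 0.0
```

View pics/c1.png

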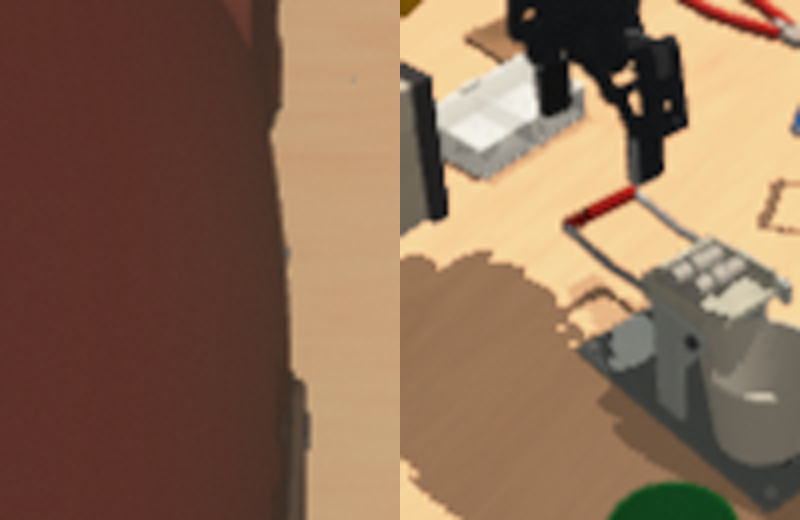

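The side crop shows the bar with the open fingers above it, tips near full-image (232,195) and (208,178). I'll check the alignment numerically by projecting the tip positions.

```bash
python3 - <<'E'
from h import *
p=camera_params("side");K=np.array(p["mtx"]);T=np.array(p["extrinsics"])
def pr(P):
    q=K@(T[:3,:3]@np.array(P)+T[:3,3]);return q[:2]/q[2]
c=np.array([.5953,.058,.128]);u=np.array([.961,-.276,0])*.05
print(pr(c+u),pr(c-u),pr(c),pr([.597,.059,.08]))
r,a=red(camera("side"),(205,190,240,215));print(r,a,ray("side",r[0],.082))
E
```

```text
[208.20155081 177.70180759] [232.7965431  196.32674757] [220.13336601 186.73736   ] [220.38782991 202.18356895]
((222.50003051757812, 200.00003051757812), (2.236067771911621, 12.521980285644531), 63.43495178222656) 34 [0.59630453 0.05104422 0.082     ]
```

```bash
python3 -m creep '[[[0,0,0.09,0,0,0],[0,0,0.09,0,0,0],[0,0,0.09,0,0,0],[0,0,0.09,0,0,0],[0,0.007,0.02,0,0,0],[0,0,0,0,0,0]]]'
python3 -m creep '[[[0,0,0,0,0,0],[0,0,0,0,0,0],[0,0,0,0,0,0],[0,0,0,0,0,0],[0,0,0,0,0,0],[0,0,0,0,0,0],[0,0,0,0,0,0],[0,0,0,0,0,0]]]' 1 20
```

```text
time: 3.95
tcp_pos: [0.5979, 0.0577, 0.0596]
tcp_rot: [-179.9, 0.0, 74.0]
force: [0.0, -0.4, 0.4]
width: 0.0853
grasp_force: 0.0
time: 4.75
tcp_pos: [0.5988, 0.0576, 0.0606]
tcp_rot: [179.9, -0.0, 74.0]
force: [1.8, -0.3, 0.6]
width: 0.0094
grasp_force: 19.9
```

```bash
python3 -m creep '[[[0,-0.0021,-0.0436,0,0,0],[0,-0.0021,-0.0436,0,0,0],[0,-0.0065,-0.0432,0,0,0],[0,-0.0065,-0.0432,0,0,0],[0,-0.0108,-0.0423,0,0,0],[0,-0.0108,-0.0423,0,0,0],[0,-0.015,-0.041,0,0,0],[0,-0.015,-0.041,0,0,0],[0,-0.019,-0.0394,0,0,0],[0,-0.019,-0.0394,0,0,0]]]'
python3 - <<'E'
from h import *
s=camera("side")[150:280,190:320];cv2.imwrite("pics/c2.png",cv2.resize(s,(560,560),interpolation=cv2.INTER_CUBIC)[:,:,::-1])
print(read_state()["tcp_pos"],read_state()["force"])
E
```

```text
time: 5.75
tcp_pos: [0.584, 0.0615, 0.1243]
tcp_rot: [179.8, 0.0, 74.0]
force: [4.7, -4.1, 1.4]
width: 0.0091
grasp_force: 19.5
[0.58358122 0.06159814 0.12508839] [ 4.38450938 -3.47655617  2.55620991]
```

View pics/c2.png

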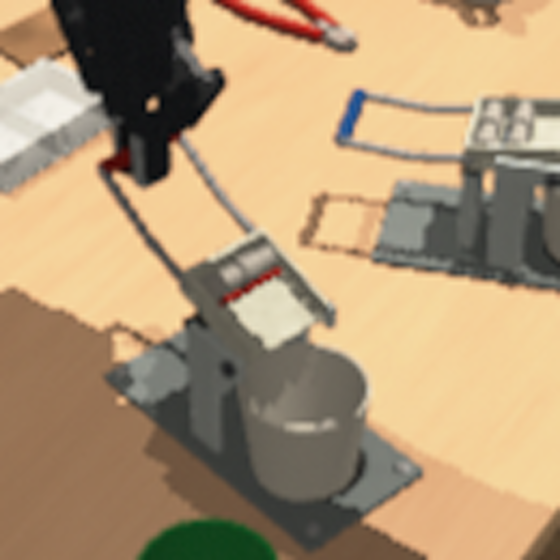

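The front section of the tray is empty and both rear stubs are still behind the red lip, near crop (245,262). Next I'll lower it along the same arc.

```bash
python3 -m creep '[[[0,0,0,0,0,0],[0,0.019,0.0394,0,0,0],[0,0.019,0.0394,0,0,0],[0,0.015,0.041,0,0,0],[0,0.015,0.041,0,0,0],[0,0.0108,0.0423,0,0,0],[0,0.0108,0.0423,0,0,0],[0,0.0065,0.0432,0,0,0],[0,0.0065,0.0432,0,0,0]]]'
python3 -m creep '[[[0,0.0021,0.03,0,0,0],[0,0.0021,0.03,0,0,0],[0,0,0.0272,0,0,0],[0,0,0,0,0,0],[0,0,0,0,0,0]]]'
```

```text
time: 6.7
tcp_pos: [0.5982, 0.0578, 0.0735]
tcp_rot: [179.9, -0.0, 74.0]
force: [4.2, -3.1, 0.0]
width: 0.0092
grasp_force: 20.3
time: 7.2
tcp_pos: [0.5988, 0.0576, 0.0606]
tcp_rot: [179.9, -0.0, 74.0]
force: [4.9, -3.0, -0.4]
width: 0.0088
grasp_force: 20.5
```

Back at the original height, so I'll open, retreat straight up, then move aside.

```bash
python3 -m creep '[[[0,0,0,0,0,0],[0,0,0,0,0,0],[0,0,0,0,0,0],[0,0,0,0,0,0],[0,0,0,0,0,0],[0,0,0,0,0,0],[0,0,0,0,0,0],[0,0,0,0,0,0]]]' 0
python3 -m creep '[[[0,0,-0.1,0,0,0],[0,0,-0.1,0,0,0],[0,0,-0.15,0,0,0],[0,0,-0.2,0,0,0],[0,0,-0.2,0,0,0],[0,0,-0.2,0,0,0],[0,0,-0.2,0,0,0],[0,0,0,0,0,0]]]'
python3 -m creep '[[[-0.25,0,0,0,0,0],[-0.25,0,0,0,0,0],[-0.25,0,0,0,0,0],[-0.25,0,0,0,0,0],[-0.25,0,0,0,0,0],[-0.25,0,0,0,0,0],[-0.25,0,0,0,0,0],[-0.25,0,0,0,0,0],[0,0,0,0,0,0],[0,0,0,0,0,0]]]'
python3 - <<'E'
from h import *
S=camera("side");t=camera("top")[145:265,180:265];s=S[180:285,200:290]
cv2.imwrite("pics/c3.png",np.hstack([cv2.resize(t,(390,560),interpolation=2),cv2.resize(s,(400,560),interpolation=2)])[:,:,::-1])
r,a=red(S,(205,190,240,215));print(r,a)
E
```

```text
time: 8.0
tcp_pos: [0.5983, 0.0577, 0.0603]
tcp_rot: [-180.0, 0.0, 74.0]
force: [-0.3, 0.2, 0.7]
width: 0.0853
grasp_force: 0.0
time: 8.8
tcp_pos: [0.6004, 0.0577, 0.2371]
tcp_rot: [179.6, -0.1, 74.0]
force: [0.9, -0.5, 0.2]
width: 0.0852
grasp_force: 0.0
time: 9.8
tcp_pos: [0.515, -0.231, 0.2322]
tcp_rot: [-179.9, -0.0, 73.9]
force: [0.1, 0.8, -0.1]
width: 0.0854
grasp_force: 0.0
((219.7000274658203, 201.40000915527344), (3.130495071411133, 18.782970428466797), 63.43495178222656) 53
```

View pics/c3.png

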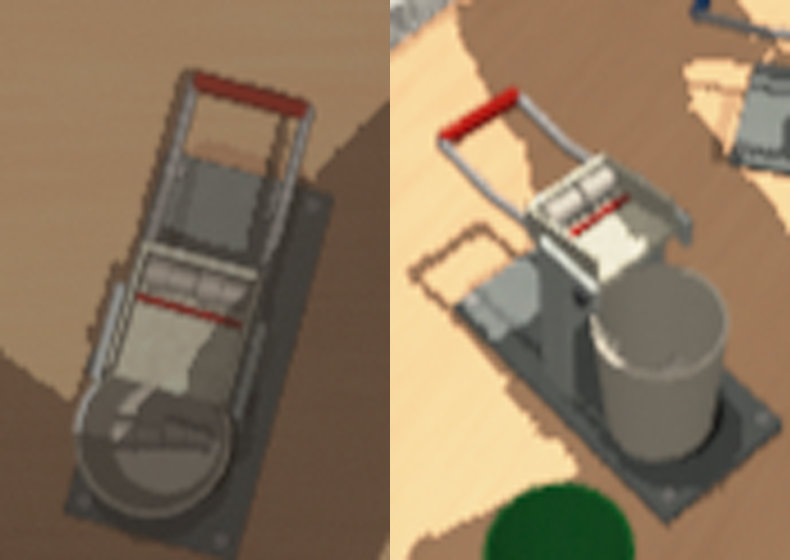

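Both rear stubs sit behind the lip (top crop (170,275) and (220,290)). The two front stubs lie in the upright cup (about (130,430) and (190,440)). The bar is at exactly its starting pixel, so I'll hand in.

```bash
python3 -c "
from rig import *
print(hand_in())"
```

```text
the job is handed in; nothing more can be done
None
```

I handed the job in at about 10 s: both front-row terminators are in the red tray's cup, the rear row is still behind the lip, the tray is back at rest and released, and the blue tray was not touched; the judge returned no verdict, so this rests on the last camera check.

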